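Turn the stirrer down to its slow setting and put the bottle on to stir

ROBOT

A 7-joint arm with a two-finger parallel gripper is mounted at the origin on the work surface; the furniture and walls round the work are solid. World frame = base frame: x ahead of the robot, y to its left, z up, the work surface at z = 0. Lengths are in m, angles in rad, forces in N, time in s.
With the tool pointing down it reaches from about 0.425 to 0.875 m from the base axis. Payload 4.7 kg.
Tool frame: the origin (TCP) lies at the very end of the fingers, on their centre line; the grasp point (between the pads) lies 19 mm behind it; z points along the fingers, y is the line along which they close (so a half turn about z gives the same grasp; the last joint's range is limited). The gripper opens to 87 mm and grips with 3 to 60 N. Pads are 19 mm wide; open, the fingers measure 117 mm over their backs; the gripper's body (75 mm by 190 mm) begins 51 mm behind the grasp point.
Start: joints at [-1.219, 0.321, -0.07, 1.45, 0.023, 1.371, -0.057], TCP at [0.215, 0.613, 0.223] pointing down, gripper open.
Joint ranges: [-2.86, 2.86], [-0.3, 2.09], [-1.38, 1.24], [0.06, 2.45], [-1.56, 4.7], [0.09, 2.05], [-2.69, 2.69]. Speed limits (rad/s): [2.57, 2.57, 3.14, 3.14, 3.14, 3.14, 3.14].

INTERFACE

Orientations are given as a rotation vector (axis times angle).
In Python, from bench import ctrl, vision gives the robot as it stands.
- The arm moves only by the tool jog_arm, never from a script. Its argument "increments" is a list of rows, each an object of numbers: "tx", "ty", "tz": the shift along the tool's x, y, z in mm; "wx", "wy", "wz": the turn, a rotation vector about the tool's x, y, z in rad; "gripper": the opening, from 0 (shut) to 1 (fully open). In form: [{"tx": .., "ty": .., "tz": .., "wx": .., "wy": .., "wz": .., "gripper": ..}, ...]. A call has exactly 5 rows; each row is the pose to reach, as a shift and turn from the pose commanded when the call began, along the tool's axes at that moment; what a row does not reach only later rows make up. A row lasts 1/12 s, in which the tool goes at most 41.7 mm and 7.16 degrees, less where a joint would pass 70% of its speed; a pose out of reach is approached as far as the arm can. A call with a gripper value outside its range is refused whole. The fingers move at their own pace and stop on an object; "grip_force" is the grip in N (left out, the last holds). Time passes only in rows, so rows that repeat a pose let the fingers close, or fill a call up. It gives the time, the measured TCP pose, the force, the opening and the grip force at its end, in the units of the state.
- ctrl.get_state(): the state, without advancing time (a new reading comes with each control period).
- vision.get_image(name): name is "scene" or "side" or "wrist"; returns a dict with "color" (384x512x3 uint8, blue, green, red), "fx", "fy", "cx", "cy" (pixels), "k1" (the pictures are not rectified: a ray, as slopes to the right and down, at radius r is drawn at 1 + k1 r^2 times it, then the intrinsics apply), "extrinsics" (4x4, takes a point from world to camera coordinates). Camera axes: x right, y down, z forward; pixel columns grow to the right and rows downward; lengths in m; the calibration is good to about 2 mm. A picture is of the moment at which its call begins. There is no depth.
- ctrl.close_job(): hands the job in; it is judged then, once.
Trained networks look in the newest picture that a camera, given by its name, has taken for a name from the list of things; names that differ only in an ending like _2 or _b are one class to them, and where a whole thing is asked for, a point or a joint stands for the part that bears it (a point fixed in the world has none). Each returns a list of dicts, best first, with "conf" (0 to 1); they miss things now and then, are a little off and sometimes report something else, mostly with a low value. They report only what shows in the picture. A call takes as long as a camera call. They do not tell look-alikes from the thing itself.
- vision.spot_in(camera, thing): "bbox" ([left, top, right, bottom] in pixels, round what is visible of it).
The state is a dict: "time": time; "joint_positions": joint angles; "qd": joint speeds; "joint_torque": joint torques, N m; "position": TCP position; "tool_rot": TCP orientation; "ft_force": force on the tool from outside, world axes, zero at the start; "torque": the same for the moment, N m; "grip_width": opening from 0.0 (shut) to 1.0 (fully open); "grip_force": force on a finger pad.
Only numpy, scipy, OpenCV 4.12 (cv2) and the standard library are available. Lean on these libraries where they do the work, as an engineer would, in place of code of your own. Each camera call takes 0.05 s, during which the arm holds its last target. There are 200 camera calls.

TASK

The magnetic stirrer was left on a fast setting, which would throw the stir bar. Turn its click-stop selector knob back until the pointer clicks in at the mark with the green dot and let go of it; only then stand the smaller of the two amber bottles upright in the middle of the stirrer's round plate, setting it down rather than dropping it, and let go. Leave everything else on the bench where it is.

Things in the scene. Friction and masses are not known exactly. Their poses are not given: they have to be found in the camera images.
- stirrer: Magnetic stirrer, fixed: white wedge-shaped housing 166 x 130 mm, 68 mm high; round white plate on its rear part, grey panel on its front. Origin: centre of its underside on the bench; x to its back, z up. Its front (-x) faces the robot within 0.25 rad. The panel slopes down to the front, its outward normal 30 degrees from vertical towards -x. Knob axis meets it at x -50, y 0, z 49 mm.
- selector (a joint): Knob angle, rad, growing clockwise seen from the front. Seven spring-held clicks 0.48 apart: 0 = off (ring mark, panel's left), 0.48, 0.96 = mark with the green 9 mm dot, 1.44 (pointer straight up the panel), 1.92, 2.40, 2.88 = fastest. Starts at 1.44, 1.92 or 2.40, so goes anticlockwise one to three clicks. 0.08 N m clicks it past; let go near a click, it snaps in. Stops beyond both ends.
- selector_grip (a point): Point on the knob's axis 18 mm out from the panel, inside the black finger bar; turns with the knob. z: along the axis out of the panel (30 degrees from vertical); x: along the bar to its pointer end (white line); y: across the bar. Bar 36 mm long, centred on the axis, 12 mm thick, from 6 to 26 mm above the panel, on a skirt 39 mm across and 6 mm high. Pinch it across y, tool along the axis.
- plate_center (a point): Centre of the top of the stirrer's round flat plate (diameter 92 mm), 77 mm above the bench, 32 mm behind the stirrer's origin; z up. A thin grey ring, 52 mm across, is printed round the place for the bottle.
- amber_small: The smaller amber bottle, black cap: 44 mm in diameter, 95 mm tall, about 0.13 kg (0.09 to 0.18); straight sides to about 60 mm, then a shoulder; cap 25 mm across from 77 to 95 mm. Closed, the stir bar is inside. Origin: centre of its underside; z up. Stands on the bench to the right or left of the stirrer; can be gripped round the body from above.
- amber_large: The larger amber bottle with a black cap, not to be used: 58 mm in diameter, 125 mm tall, standing on the other side of the stirrer. Origin: centre of its underside.
- wash_bottle: White plastic bottle with a red cap, 72 mm in diameter, 165 mm tall, at the back right. Origin: centre of its underside. Leave alone.
- beaker: Clear empty beaker, 71 mm in diameter, 88 mm tall, at the right. Origin: centre of its underside. Leave alone.
- tip_box: Green pipette-tip box with a clear closed lid, 98 x 129 mm, 85 mm tall, at the back left. Origin: centre of its underside. Leave alone.
- petri_a: Petri dish, 54 mm in diameter, 16 mm tall, at the back right. Origin: centre of its underside. Leave alone.
- petri_b: Second, equal Petri dish beside the first. Origin: centre of its underside. Leave alone.
- timer: White bench timer lying flat, 62 x 62 mm, 20 mm tall, in front at the left. Origin: centre of its underside. Leave alone.
- marker: Green felt marker lying flat in front of the stirrer, 140 mm long, 14 mm thick. Origin: under its middle; y along it. Leave alone.
Things that resemble listed ones, but are neither listed nor needed, are in the scene too. What is shaped like the amber_small but purple or yellow is not meant.

How it is judged:
By the outcome, as a careful person would: the job done as asked, in the order asked, and still so for the second after the job is handed in, with the robot touching nothing.
It also fails if it takes over 58 s, if anything falls off the work surface, if the arm or the gripper's body presses on something with over 40 N, if the wrist force passes 120 N, or if a joint passes its speed limit or range.

## Working session

There is one attempt and no reset: what is moved stays moved. The work goes in short steps, Python scripts to look and compute and a tool call to move; the robot and the scene stay as the last step left them, time stands still between calls to the robot, and variables do not carry over. Pictures are saved under pics/ and viewed, at most 10 in all, crops included, and the job is handed in when it is done.

Besides the shell and the picture viewer there is one more tool, called after "Call:" by a JSON object that holds its "method" and its "body". jog_arm: Moves the arm, as the interface text tells. Its arguments: {"type":"object","properties":{"increments":{"type":"array"},"grip_force":{"type":"number"}},"required":["increments"]}

```bash
mkdir -p pics
cat > h.py <<'E'
import numpy as np, cv2
from bench import ctrl, vision
from scipy.spatial.transform import Rotation as R
def snap(cam, name=None):
    im=vision.get_image(cam)
    if name: cv2.imwrite(f'pics/{name}.png', im['color'])
    return im
def ray(im,u,v):
    xd,yd=(u-im['cx'])/im['fx'],(v-im['cy'])/im['fy']
    x,y=xd,yd
    for _ in range(30):
        s=1+im['k1']*(x*x+y*y); x,y=xd/s,yd/s
    E=np.array(im['extrinsics']); Rm=E[:3,:3]
    return -Rm.T@E[:3,3], Rm.T@np.array([x,y,1.])
def onz(im,u,v,z):
    o,d=ray(im,u,v); return o+d*(z-o[2])/d[2]
def proj(im,p):
    E=np.array(im['extrinsics']); c=E[:3,:3]@np.array(p)+E[:3,3]
    x,y=c[0]/c[2],c[1]/c[2]; s=1+im['k1']*(x*x+y*y)
    return np.array([im['fx']*x*s+im['cx'],im['fy']*y*s+im['cy']])
E
cat > a.py <<'E'
from h import *
np.set_printoptions(precision=3,suppress=True)
print(ctrl.get_state())
ims=[]
for c in ['scene','side']:
    im=snap(c,c+'0'); ims.append(im['color'])
    print(c,{k:im[k] for k in im if k!='color'})
    for t in ['stirrer','selector','amber_small','amber_large']:
        print(t,[(np.round(d['bbox']).tolist(),round(d['conf'],2)) for d in vision.spot_in(c,t)])
E
python3 a.py
```

```text
{'time': 0.0, 'joint_positions': array([-1.219,  0.322, -0.07 ,  1.452,  0.023,  1.371, -0.057]), 'qd': array([-0.   , -0.   ,  0.001,  0.002, -0.   ,  0.001,  0.001]), 'joint_torque': array([  0.001, -49.13 ,  -0.404, -31.252,  -0.064,   0.044,   0.   ]), 'position': array([0.215, 0.613, 0.221]), 'tool_rot': array([-0.528, -3.097,  0.003]), 'ft_force': array([0.356, 0.697, 0.736]), 'torque': array([-0.015, -0.039, -0.005]), 'grip_force': 0.0, 'grip_width': 0.9980538879738889}
scene {'fx': 357.221710534672, 'fy': 357.221710534672, 'cx': 255.3777266050846, 'cy': 187.72049963523074, 'k1': -0.10735770658154907, 'extrinsics': array([[-0.914,  0.406,  0.013,  0.418],
       [ 0.359,  0.821, -0.444, -0.116],
       [-0.191, -0.401, -0.896,  1.195],
       [ 0.   ,  0.   ,  0.   ,  1.   ]])}
stirrer [([212.0, 203.0, 280.0, 258.0], 0.84)]
selector [([255.0, 214.0, 269.0, 225.0], 0.51), ([213.0, 202.0, 280.0, 260.0], 0.44)]
amber_small [([239.0, 148.0, 254.0, 176.0], 0.69), ([209.0, 103.0, 222.0, 130.0], 0.59), ([228.0, 170.0, 240.0, 190.0], 0.55), ([228.0, 127.0, 238.0, 150.0], 0.53)]
amber_large [([293.0, 269.0, 318.0, 289.0], 0.56)]
side {'fx': 360.96032421264454, 'fy': 360.96032421264454, 'cx': 259.6785538961439, 'cy': 189.96614078413685, 'k1': -0.034667872568292485, 'extrinsics': array([[-0.984,  0.178,  0.02 ,  0.462],
       [ 0.08 ,  0.54 , -0.838,  0.039],
       [-0.16 , -0.823, -0.545,  1.002],
       [ 0.   ,  0.   ,  0.   ,  1.   ]])}
stirrer [([203.0, 201.0, 278.0, 264.0], 0.89)]
selector [([260.0, 215.0, 274.0, 232.0], 0.7)]
amber_small [([257.0, 160.0, 268.0, 197.0], 0.94), ([251.0, 146.0, 263.0, 176.0], 0.86), ([240.0, 169.0, 253.0, 202.0], 0.74), ([237.0, 130.0, 248.0, 158.0], 0.57)]
amber_large [([201.0, 169.0, 217.0, 184.0], 0.63), ([289.0, 253.0, 322.0, 314.0], 0.6)]
```

Run:
```python
import cv2,numpy as np
a=cv2.imread('pics/scene0.png');b=cv2.imread('pics/side0.png')
f=lambda i:cv2.resize(i[90:330,150:350],None,fx=2,fy=2,interpolation=cv2.INTER_CUBIC)
cv2.imwrite('pics/c0.png',np.hstack([f(a),f(b)]))
```

```text
(no output)
```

View pics/c0.png

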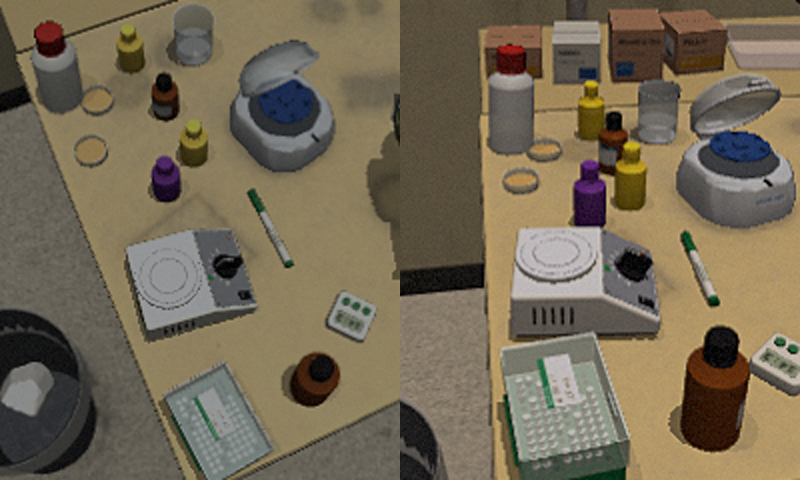

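View pics/side0.png

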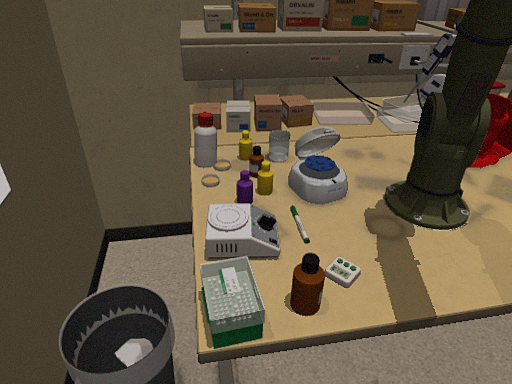

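The scene shows the stirrer (plate about (234,228) in scene and (228,215) in side) and the knob at about (262,221). The small amber bottle is at (233,138) in scene, standing among two yellow bottles and a purple one. Next I'll triangulate these.

```bash
cat > b.py <<'E'
from h import *
np.set_printoptions(precision=3,suppress=True)
A=snap('scene');B=snap('side')
def tri(a,b):
    M=[];y=[]
    for im,p in((A,a),(B,b)):
        o,d=ray(im,*p); d/=np.linalg.norm(d);P=np.eye(3)-np.outer(d,d);M.append(P);y.append(P@o)
    x=np.linalg.lstsq(np.vstack(M),np.hstack(y),rcond=None)[0]
    return x
f=lambda x,y:(150+x/2,90+y/2)
for n,a,b in [('plate',(168,277),(156,252)),('knob',(228,264),(234,264)),('amberS cap top',(163,78),(213,117)),('yellow near cap',(194,126),(230,148)),('yellow far cap',(130,33),(192,88)),('purple cap',(165,162),(190,167)),('large cap',(320,366),(320,335)),('wash',(50,32),(112,50)),('beaker',(193,15),(259,88))]:
    print(n,tri(f(*a),f(*b)))
print('plate z',onz(A,*f(168,277),.077),onz(B,*f(156,252),.077))
for n,a,b in [('front-left/near corners',(255,310),(258,330)),('backleft',(145,337),(112,333))]: print(n,onz(A,*f(*a),0),onz(B,*f(*b),0))
for n,p in [('amberS',(163,78)),('yellow',(194,126)),('purple',(165,162)),('yfar',(130,33))]: print(n,onz(A,*f(*p),.095))
E
python3 b.py
```

```text
plate [0.558 0.078 0.081]
knob [0.47  0.088 0.061]
amberS cap top [ 0.44  -0.229  0.088]
yellow near cap [ 0.433 -0.125  0.092]
yellow far cap [ 0.456 -0.333  0.089]
purple cap [ 0.495 -0.086  0.09 ]
large cap [0.434 0.28  0.127]
wash [ 0.58  -0.326  0.162]
beaker [ 0.345 -0.331  0.084]
plate z [0.558 0.077 0.077] [0.556 0.073 0.077]
front-left/near corners [0.453 0.149 0.   ] [0.449 0.135 0.   ]
backleft [0.616 0.122 0.   ] [0.612 0.114 0.   ]
amberS [ 0.442 -0.224  0.095]
yellow [ 0.432 -0.123  0.095]
purple [ 0.496 -0.083  0.095]
yfar [ 0.457 -0.328  0.095]
```

```bash
cat >> h.py <<'E'
YAW=-0.14; PLATE=np.array([.557,.076,.077])
def sf(p):  # stirrer frame mm -> world
    c,s=np.cos(YAW),np.sin(YAW); Rz=np.array([[c,-s,0],[s,c,0],[0,0,1]])
    o=PLATE-Rz@np.array([.032,0,.077]); return o+Rz@(np.array(p)/1000), Rz
def knob(th,off):  # TCP pose: off mm above panel on axis, tool x = -pointer
    _,Rz=sf([0,0,0]); n=Rz@np.array([-.5,0,3**.5/2]); up=Rz@np.array([3**.5/2,0,.5]); rt=Rz@np.array([0,-1,0])
    d=np.cos(th-1.44)*up+np.sin(th-1.44)*rt
    z=-n;x=-d
    return sf([-50,0,49])[0]+n*off/1000, np.column_stack([x,np.cross(z,x),z])
def down(p,xaz):
    x=np.array([np.cos(xaz),np.sin(xaz),0]);z=np.array([0,0,-1.]); return np.array(p),np.column_stack([x,np.cross(z,x),z])
def inc(p,Rt,flip=False):
    s=ctrl.get_state(); Rc=R.from_rotvec(s['tool_rot']).as_matrix()
    print('t mm',np.round(Rc.T@(p-s['position'])*1000,1),'w',np.round(R.from_matrix(Rc.T@Rt).as_rotvec(),3),'| now',np.round(s['position'],4),'q',np.round(s['joint_positions'],2),'t',s['time'],'F',np.round(s['ft_force'],1),'T',np.round(s['torque'],2),'g',round(s['grip_width'],3),round(s['grip_force'],1))
E
python3 -c "
from h import *
inc(*knob(1.68,170)); print(knob(1.68,170)[0])"
```

```text
t mm [-336.6 -426.6   26.4] w [-0.114 -0.511  0.041] | now [0.2154 0.6133 0.2226] q [-1.22  0.32 -0.07  1.45  0.02  1.37 -0.06] t 0.6 F [-0.6 -0.2  0.2] T [ 0.   -0.03 -0.01] g 1.002 0.0
[0.39163393 0.0993037  0.19622432]
```

Call:
{"method": "jog_arm", "body": {"increments": [{"tx":-337,"ty":-427,"tz":10,"wx":-0.11,"wy":-0.51,"wz":0.04},{"tx":-337,"ty":-427,"tz":10,"wx":-0.11,"wy":-0.51,"wz":0.04},{"tx":-337,"ty":-427,"tz":10,"wx":-0.11,"wy":-0.51,"wz":0.04},{"tx":-337,"ty":-427,"tz":10,"wx":-0.11,"wy":-0.51,"wz":0.04},{"tx":-337,"ty":-427,"tz":10,"wx":-0.11,"wy":-0.51,"wz":0.04}]}}

```text
validation failed for argument at $.in...
```

```bash
python3 -c "
from h import *
inc(*knob(1.68,170))"
```

```text
t mm [-336.6 -426.6   26.4] w [-0.114 -0.511  0.041] | now [0.2154 0.6133 0.2226] q [-1.22  0.32 -0.07  1.45  0.02  1.37 -0.06] t 0.6 F [-0.6 -0.2  0.2] T [ 0.   -0.03 -0.01] g 1.002 0.0
```

Call:
{"method": "jog_arm", "body": {"increments": [{"tx":-26,"ty":-32,"tz":0,"wx":-0.01,"wy":-0.04,"wz":0,"gripper":1},{"tx":-52,"ty":-65,"tz":0,"wx":-0.02,"wy":-0.08,"wz":0,"gripper":1},{"tx":-78,"ty":-98,"tz":0,"wx":-0.03,"wy":-0.12,"wz":0.01,"gripper":1},{"tx":-103,"ty":-130,"tz":0,"wx":-0.04,"wy":-0.16,"wz":0.01,"gripper":1},{"tx":-128,"ty":-163,"tz":0,"wx":-0.05,"wy":-0.2,"wz":0.02,"gripper":1}]}}

```text
time: 1.02
position: [0.2828, 0.4153, 0.2227]
tool_rot: [0.522, 2.887, 0.024]
ft_force: [0.7, -0.6, 1.1]
grip_width: 0.999
grip_force: 0.0
```

```bash
python3 -c "
from h import *
inc(*knob(1.68,170))"
```

```text
t mm [-204.4 -259.9   54.8] w [-0.064 -0.309  0.02 ] | now [0.2828 0.4153 0.2227] q [-1.16 -0.05 -0.02  1.89  0.21  1.25 -0.02] t 1.0167 F [ 0.7 -0.6  1.1] T [-0.    0.14 -0.01] g 0.999 0.0
```

```bash
python3 -c "
from h import *
p,Rt=knob(1.68,110);print(p)
inc(p+[0.03,0,.06],Rt)"
```

```text
[0.42134041 0.09511741 0.14426279]
t mm [-262.1 -242.8   59.3] w [-0.064 -0.309  0.02 ] | now [0.2828 0.4153 0.2227] q [-1.16 -0.05 -0.02  1.89  0.21  1.25 -0.02] t 1.0167 F [ 0.7 -0.6  1.1] T [-0.    0.14 -0.01] g 0.999 0.0
```

Call:
{"method": "jog_arm", "body": {"increments": [{"tx":-29,"ty":-27,"tz":6,"wx":0,"wy":0,"wz":0,"gripper":1},{"tx":-58,"ty":-54,"tz":12,"wx":0,"wy":0,"wz":0,"gripper":1},{"tx":-87,"ty":-81,"tz":18,"wx":0,"wy":0,"wz":0,"gripper":1},{"tx":-115,"ty":-108,"tz":24,"wx":0,"wy":-0.03,"wz":0,"gripper":1},{"tx":-143,"ty":-134,"tz":30,"wx":-0.01,"wy":-0.06,"wz":0,"gripper":1}]}}

```text
time: 1.43
position: [0.3741, 0.2392, 0.215]
tool_rot: [0.514, 2.827, 0.023]
ft_force: [0.9, 0.6, 0.1]
grip_width: 1.004
grip_force: 0.0
```

```bash
python3 -c "
from h import *
p,Rt=knob(1.68,110)
inc(p+[0.03,0,.06],Rt)"
```

```text
t mm [-116.9 -109.2   35.3] w [-0.053 -0.25   0.019] | now [0.3741 0.2392 0.215 ] q [-0.99 -0.28  0.16  2.1   0.28  1.18  0.28] t 1.4333 F [0.9 0.6 0.1] T [ 0.07  0.26 -0.02] g 1.004 0.0
```

Call:
{"method": "jog_arm", "body": {"increments": [{"tx":-24,"ty":-22,"tz":7,"wx":-0.01,"wy":-0.03,"wz":0,"gripper":1},{"tx":-48,"ty":-44,"tz":14,"wx":-0.02,"wy":-0.08,"wz":0,"gripper":1},{"tx":-72,"ty":-66,"tz":21,"wx":-0.03,"wy":-0.14,"wz":0.01,"gripper":1},{"tx":-95,"ty":-88,"tz":28,"wx":-0.04,"wy":-0.2,"wz":0.02,"gripper":1},{"tx":-117,"ty":-109,"tz":35,"wx":-0.05,"wy":-0.25,"wz":0.02,"gripper":1}]}}

```text
time: 1.85
position: [0.4382, 0.1571, 0.1914]
tool_rot: [0.535, 2.643, -0.021]
ft_force: [-0.8, -1.5, 0.1]
grip_width: 1.002
grip_force: 0.0
```

```bash
python3 -c "
from h import *
p,Rt=knob(1.68,110)
inc(p+[0.03,0,.06],Rt);inc(p,Rt)
im=snap('wrist','w1');print(vision.spot_in('wrist','selector'));print(im['extrinsics'])
print(proj(im,knob(0,18)[0]),proj(im,PLATE))"
```

```text
t mm [-39.1 -51.5   0.1] w [-0.059 -0.068 -0.009] | now [0.4382 0.1571 0.1914] q [-0.47 -0.3  -0.17  2.21  0.35  0.96  0.36] t 1.85 F [-0.8 -1.5  0.1] T [ 0.02  0.54 -0.03] g 1.002 0.0
t mm [ 11.2 -67.   41.6] w [-0.059 -0.068 -0.009] | now [0.4382 0.1571 0.1914] q [-0.47 -0.3  -0.17  2.21  0.35  0.96  0.36] t 1.85 F [-0.8 -1.5  0.1] T [ 0.02  0.54 -0.03] g 1.002 0.0
[{'bbox': [179.5, 156.1, 211.7, 193.6], 'conf': 0.65}]
[[ 0.3736527   0.92486193  0.0708101  -0.32175486]
 [ 0.67955866 -0.32490719  0.65775021 -0.34334614]
 [ 0.63133484 -0.19765053 -0.74990038  0.07450714]
 [ 0.          0.          0.          1.        ]]
[199.47925863 174.50293346] [224.76924479 232.72340147]
```

View pics/w1.png

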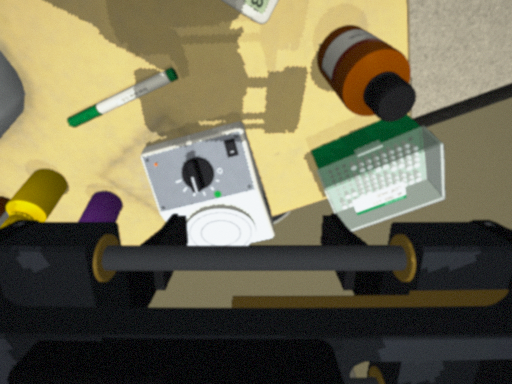

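The knob projects at (199,174), close to the detected (196,175). The white line points towards (194,185) and the green dot is at (217,194). I'll fit the pointer angle next.

```bash
cat > k.py <<'E'
from h import *
import sys
im=vision.get_image('wrist'); name=sys.argv[1]
c=np.array(vision.spot_in('wrist','selector')[0]['bbox']); print(c)
u=proj(im,knob(0,18)[0]); print('knob pred',u,'det',(c[:2]+c[2:])/2)
hsv=cv2.cvtColor(im['color'],cv2.COLOR_BGR2HSV)
h=60;x0,y0=int(u[0])-h,int(u[1])-h
f=5;crop=cv2.resize(im['color'][y0:y0+2*h,x0:x0+2*h],None,fx=f,fy=f,interpolation=cv2.INTER_CUBIC)
for th in np.arange(7)*.48:
    p,Rt=knob(th,6); q=proj(im,p-Rt[:,0]*.028); q=((q-[x0,y0]+.5)*f).astype(int)
    cv2.circle(crop,tuple(map(int,q)),3,(255,0,255),-1); cv2.putText(crop,f'{th:.2f}',tuple(map(int,q+4)),0,.4,(255,0,255),1)
q=((u-[x0,y0]+.5)*f).astype(int);cv2.drawMarker(crop,tuple(map(int,q)),(0,0,255))
cv2.imwrite(f'pics/{name}.png',crop)
E
python3 k.py k1
```

```text
[178.3 163.4 210.6 201.2]
knob pred [197.46104753 180.32607552] det [194.45 182.3 ]
```

View pics/k1.png

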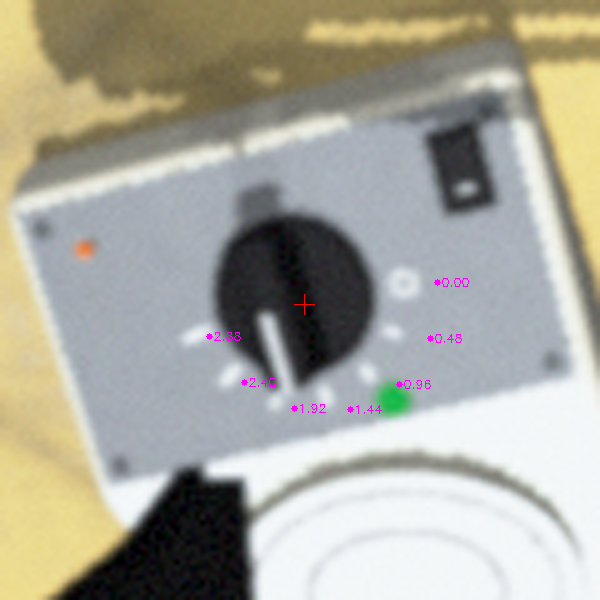

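Run:
```python
from h import *
im=vision.get_image('wrist')
inc(*knob(1.68,110))
x0,y0=int(197.46)-60,int(180.33)-60
g=lambda p:np.round((proj(im,p)-[x0,y0]+.5)*5)
for o in (0,6,26): print(o,g(knob(0,o)[0]))
for th in (.96,1.44,1.92,2.4):
    p,Rt=knob(th,26.); d=-Rt[:,0]; a,b=g(p+d*.004),g(p+d*.018); print(th,a,b,(b-a)/np.linalg.norm(b-a), g(knob(th,0)[0]+d*.025))
print(np.array([19,70])/np.hypot(19,70))
```

```text
t mm [  3.7 -77.2  42.6] w [-0.04  -0.084  0.007] | now [0.4341 0.1692 0.1907] q [-0.55 -0.3  -0.12  2.21  0.35  0.97  0.36] t 2.1 F [-0.2  0.3  0.4] T [0.1  0.48 0.04] g 1.0 0.0
0 [294. 298.]
6 [287. 303.]
26 [263. 319.]
0.96 [276. 332.] [319. 380.] [0.66724832 0.74483534] [364. 376.]
1.44 [268. 336.] [286. 396.] [0.28734789 0.95782629] [322. 398.]
1.92 [260. 336.] [248. 396.] [-0.19611614  0.98058068] [273. 397.]
2.4 [252. 332.] [213. 378.] [-0.64668525  0.76275696] [229. 374.]
[0.26195063 0.96508127]
```

Run:
```python
from h import *
inc(*knob(1.44,60))
```

```text
t mm [ -0.5 -75.2  92.4] w [-0.03  -0.089 -0.233] | now [0.4341 0.1692 0.1907] q [-0.55 -0.3  -0.12  2.21  0.35  0.97  0.36] t 2.1 F [-0.2  0.3  0.4] T [0.1  0.48 0.04] g 1.0 0.0
```

Call:
{"method": "jog_arm", "body": {"increments": [{"tx":0,"ty":-15,"tz":12,"wx":0,"wy":0,"wz":-0.05,"gripper":0.4},{"tx":0,"ty":-30,"tz":24,"wx":-0.01,"wy":-0.02,"wz":-0.1,"gripper":0.4},{"tx":0,"ty":-45,"tz":36,"wx":-0.01,"wy":-0.04,"wz":-0.15,"gripper":0.4},{"tx":0,"ty":-60,"tz":48,"wx":-0.02,"wy":-0.06,"wz":-0.2,"gripper":0.4},{"tx":0,"ty":-75,"tz":60,"wx":-0.03,"wy":-0.08,"wz":-0.23,"gripper":0.4}]}}

```text
time: 2.52
position: [0.4476, 0.1093, 0.1164]
tool_rot: [0.186, 2.637, -0.064]
ft_force: [-0.5, 1.4, 0.6]
grip_width: 0.71
grip_force: 0.0
```

Run:
```python
from h import *
inc(*knob(1.44,60))
```

```text
t mm [  6.6 -17.5  14.2] w [-0.012 -0.024  0.003] | now [0.4476 0.1093 0.1164] q [-0.19 -0.3  -0.32  2.39  0.34  0.67  0.69] t 2.5167 F [-0.5  1.4  0.6] T [0.13 0.58 0.04] g 0.71 0.0
```

Call:
{"method": "jog_arm", "body": {"increments": [{"tx":2,"ty":-6,"tz":4,"wx":0,"wy":-0.01,"wz":0,"gripper":0.4},{"tx":4,"ty":-12,"tz":8,"wx":-0.01,"wy":-0.02,"wz":0,"gripper":0.4},{"tx":7,"ty":-17,"tz":14,"wx":-0.01,"wy":-0.02,"wz":0,"gripper":0.4},{"tx":7,"ty":-17,"tz":14,"wx":-0.01,"wy":-0.02,"wz":0,"gripper":0.4},{"tx":7,"ty":-17,"tz":14,"wx":-0.01,"wy":-0.02,"wz":0,"gripper":0.4}]}}

```text
time: 2.93
position: [0.4473, 0.0917, 0.0993]
tool_rot: [0.189, 2.619, -0.057]
ft_force: [-0.3, 0.9, -0.1]
grip_width: 0.418
grip_force: 0.0
```

Run:
```python
from h import *
inc(*knob(1.44,60))
```

```text
t mm [ 0.2 -0.3 -2. ] w [-0.007 -0.007 -0.002] | now [0.4473 0.0917 0.0993] q [-0.31 -0.3  -0.18  2.44  0.44  0.62  0.63] t 2.9333 F [-0.3  0.9 -0.1] T [0.1  0.63 0.  ] g 0.418 0.0
```

Call:
{"method": "jog_arm", "body": {"increments": [{"tx":0,"ty":0,"tz":6,"wx":0,"wy":0,"wz":0,"gripper":0.4},{"tx":0,"ty":0,"tz":12,"wx":0,"wy":0,"wz":0,"gripper":0.4},{"tx":0,"ty":0,"tz":18,"wx":-0.01,"wy":-0.01,"wz":0,"gripper":0.4},{"tx":0,"ty":0,"tz":24,"wx":-0.01,"wy":-0.01,"wz":0,"gripper":0.4},{"tx":0,"ty":0,"tz":24,"wx":-0.01,"wy":-0.01,"wz":0,"gripper":0.4}]}}

```text
time: 3.35
position: [0.4589, 0.0878, 0.0769]
tool_rot: [0.189, 2.611, -0.048]
ft_force: [0.0, -0.1, -0.0]
grip_width: 0.398
grip_force: 0.0
```

Run:
```python
from h import *
inc(*knob(1.44,9))
```

```text
t mm [-0.5  2.1 23.5] w [-0.     0.001 -0.004] | now [0.4589 0.0878 0.0769] q [-0.11 -0.24 -0.34  2.45  0.43  0.52  0.64] t 3.35 F [ 0.  -0.1 -0. ] T [0.05 0.61 0.02] g 0.398 0.0
```

Call:
{"method": "jog_arm", "body": {"increments": [{"tx":0,"ty":1,"tz":6,"wx":0,"wy":0,"wz":0,"gripper":0.4},{"tx":0,"ty":2,"tz":12,"wx":0,"wy":0,"wz":0,"gripper":0.4},{"tx":0,"ty":2,"tz":18,"wx":0,"wy":0,"wz":0,"gripper":0.4},{"tx":0,"ty":2,"tz":23,"wx":0,"wy":0,"wz":0,"gripper":0.4},{"tx":0,"ty":2,"tz":23,"wx":0,"wy":0,"wz":0,"gripper":0.4}]}}

```text
time: 3.77
position: [0.4707, 0.0871, 0.0569]
tool_rot: [0.191, 2.611, -0.049]
ft_force: [-0.5, 0.9, 0.3]
grip_width: 0.401
grip_force: 0.0
```

Run:
```python
from h import *
inc(*knob(1.44,9))
im=snap('wrist');p=proj(im,knob(0,18)[0]).astype(int);print(p)
x,y=max(p[0]-100,0),max(p[1]-75,0)
cv2.imwrite('pics/w2.png',cv2.resize(im['color'][y:y+150,x:x+200],None,fx=4,fy=4,interpolation=cv2.INTER_CUBIC))
```

```text
t mm [-0.3  1.   0.3] w [-0.001  0.001 -0.006] | now [0.4707 0.0871 0.0569] q [-0.08 -0.17 -0.36  2.44  0.52  0.46  0.56] t 3.7667 F [-0.5  0.9  0.3] T [0.08 0.65 0.02] g 0.401 0.0
[256 237]
```

View pics/w2.png

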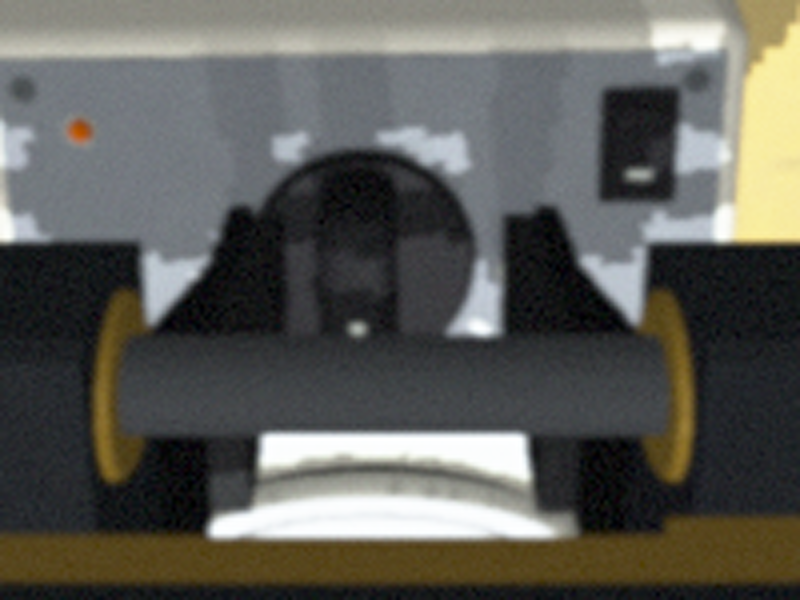

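Call:
{"method": "jog_arm", "body": {"increments": [{"tx":0,"ty":-3,"tz":0,"wx":0,"wy":0,"wz":0,"gripper":0.4},{"tx":0,"ty":-6,"tz":0,"wx":0,"wy":0,"wz":0,"gripper":0.35},{"tx":0,"ty":-6,"tz":0,"wx":0,"wy":0,"wz":0,"gripper":0.3},{"tx":0,"ty":-6,"tz":0,"wx":0,"wy":0,"wz":0,"gripper":0.1},{"tx":0,"ty":-6,"tz":0,"wx":0,"wy":0,"wz":0,"gripper":0.0}], "grip_force": 20}}

```text
time: 4.23
position: [0.4703, 0.0812, 0.0585]
tool_rot: [0.192, 2.608, -0.048]
ft_force: [0.4, -0.2, 0.0]
grip_width: 0.227
grip_force: 0.0
```

Call:
{"method": "jog_arm", "body": {"increments": [{"tx":0,"ty":0,"tz":0,"wx":0,"wy":0,"wz":0,"gripper":0},{"tx":0,"ty":0,"tz":0,"wx":0,"wy":0,"wz":0,"gripper":0},{"tx":0,"ty":0,"tz":0,"wx":0,"wy":0,"wz":0,"gripper":0},{"tx":0,"ty":0,"tz":0,"wx":0,"wy":0,"wz":0,"gripper":0},{"tx":0,"ty":0,"tz":0,"wx":0,"wy":0,"wz":0,"gripper":0}], "grip_force": 20}}

```text
time: 4.65
position: [0.4704, 0.0818, 0.0584]
tool_rot: [0.19, 2.608, -0.048]
ft_force: [-0.5, 1.5, 1.3]
grip_width: 0.138
grip_force: 20.0
```

Run:
```python
from h import *
inc(*knob(1.44,9)); inc(*knob(0.96,9))
```

```text
t mm [0.7 6.3 1.4] w [-0.     0.004 -0.006] | now [0.4704 0.0818 0.0584] q [-0.   -0.18 -0.41  2.45  0.48  0.45  0.61] t 4.65 F [-0.5  1.5  1.3] T [0.28 0.57 0.13] g 0.138 20.0
t mm [0.7 6.3 1.4] w [-0.001  0.004 -0.486] | now [0.4704 0.0818 0.0584] q [-0.   -0.18 -0.41  2.45  0.48  0.45  0.61] t 4.65 F [-0.5  1.5  1.3] T [0.28 0.57 0.13] g 0.138 20.0
```

Call:
{"method": "jog_arm", "body": {"increments": [{"tx":0,"ty":0,"tz":0,"wx":0,"wy":0,"wz":-0.1,"gripper":0},{"tx":0,"ty":0,"tz":0,"wx":0,"wy":0,"wz":-0.2,"gripper":0},{"tx":0,"ty":0,"tz":0,"wx":0,"wy":0,"wz":-0.3,"gripper":0},{"tx":0,"ty":0,"tz":0,"wx":0,"wy":0,"wz":-0.4,"gripper":0},{"tx":0,"ty":0,"tz":0,"wx":0,"wy":0,"wz":-0.49,"gripper":0}], "grip_force": 20}}

```text
time: 5.07
position: [0.4704, 0.0816, 0.0584]
tool_rot: [-0.457, 2.592, -0.22]
ft_force: [-1.2, 1.2, 0.9]
grip_width: 0.135
grip_force: 20.0
```

Call:
{"method": "jog_arm", "body": {"increments": [{"tx":0,"ty":0,"tz":0,"wx":0,"wy":0,"wz":0,"gripper":0},{"tx":0,"ty":0,"tz":0,"wx":0,"wy":0,"wz":0,"gripper":0},{"tx":0,"ty":0,"tz":0,"wx":0,"wy":0,"wz":0,"gripper":0},{"tx":0,"ty":0,"tz":0,"wx":0,"wy":0,"wz":0,"gripper":0},{"tx":0,"ty":0,"tz":0,"wx":0,"wy":0,"wz":0,"gripper":0}], "grip_force": 20}}

```text
time: 5.48
position: [0.4704, 0.0816, 0.0584]
tool_rot: [-0.449, 2.593, -0.218]
ft_force: [-0.6, 2.1, 2.1]
grip_width: 0.134
grip_force: 20.0
```

Run:
```python
from h import *
inc(*knob(0.96,9))
```

```text
t mm [-2.4  6.1  1.4] w [-0.002  0.003  0.003] | now [0.4704 0.0816 0.0584] q [-0.02 -0.18 -0.4   2.45  0.48  0.45  1.09] t 5.4833 F [-0.6  2.1  2.1] T [0.38 0.41 0.27] g 0.134 20.0
```

Call:
{"method": "jog_arm", "body": {"increments": [{"tx":0,"ty":0,"tz":0,"wx":0,"wy":0,"wz":0,"gripper":0.4},{"tx":0,"ty":0,"tz":0,"wx":0,"wy":0,"wz":0,"gripper":0.4},{"tx":0,"ty":0,"tz":0,"wx":0,"wy":0,"wz":0,"gripper":0.4},{"tx":0,"ty":0,"tz":0,"wx":0,"wy":0,"wz":0,"gripper":0.4},{"tx":0,"ty":0,"tz":0,"wx":0,"wy":0,"wz":0,"gripper":0.4}]}}

```text
time: 5.9
position: [0.4698, 0.081, 0.0578]
tool_rot: [-0.45, 2.594, -0.219]
ft_force: [-0.0, -1.3, -0.1]
grip_width: 0.374
grip_force: 0.0
```

Call:
{"method": "jog_arm", "body": {"increments": [{"tx":0,"ty":0,"tz":-10,"wx":0,"wy":0,"wz":0,"gripper":0.4},{"tx":0,"ty":0,"tz":-20,"wx":0,"wy":0,"wz":0,"gripper":0.4},{"tx":0,"ty":0,"tz":-30,"wx":0,"wy":0,"wz":0,"gripper":0.4},{"tx":0,"ty":0,"tz":-40,"wx":0,"wy":0,"wz":0,"gripper":0.4},{"tx":0,"ty":0,"tz":-45,"wx":0,"wy":0,"wz":0,"gripper":0.4}]}}

```text
time: 6.32
position: [0.4502, 0.0836, 0.0959]
tool_rot: [-0.445, 2.597, -0.223]
ft_force: [-0.7, 0.8, 0.6]
grip_width: 0.4
grip_force: 0.0
```

Run:
```python
from h import *
inc(*knob(0.96,60))
# toward a higher, upright pose for viewing and transit
inc(*down([.50,.0,.26],np.pi/2+.3))
```

```text
t mm [-1.6  7.4 -7. ] w [-0.005 -0.001  0.001] | now [0.4502 0.0836 0.0959] q [-0.22 -0.3  -0.24  2.45  0.41  0.59  1.16] t 6.3167 F [-0.7  0.8  0.6] T [ 0.13  0.59 -0.08] g 0.4 0.0
t mm [ -84.3 -130.2 -111.1] w [0.181 0.556 1.57 ] | now [0.4502 0.0836 0.0959] q [-0.22 -0.3  -0.24  2.45  0.41  0.59  1.16] t 6.3167 F [-0.7  0.8  0.6] T [ 0.13  0.59 -0.08] g 0.4 0.0
```

Call:
{"method": "jog_arm", "body": {"increments": [{"tx":-15,"ty":-20,"tz":-22,"wx":0.01,"wy":0.04,"wz":0.11,"gripper":0.4},{"tx":-32,"ty":-45,"tz":-44,"wx":0.03,"wy":0.08,"wz":0.22,"gripper":0.6},{"tx":-50,"ty":-72,"tz":-67,"wx":0.04,"wy":0.12,"wz":0.33,"gripper":0.8},{"tx":-67,"ty":-100,"tz":-89,"wx":0.05,"wy":0.16,"wz":0.44,"gripper":1},{"tx":-84,"ty":-130,"tz":-111,"wx":0.06,"wy":0.2,"wz":0.55,"gripper":1}]}}

```text
time: 6.73
position: [0.4999, 0.0021, 0.2616]
tool_rot: [0.333, 2.779, -0.154]
ft_force: [0.6, -0.1, -0.2]
grip_width: 0.62
grip_force: 0.0
```

Run:
```python
from h import *
inc(*down([.50,.0,.26],np.pi/2+.3))
inc(*down([.44,-.229,.15],np.radians(62.5)))
im=snap('wrist','w3');print(proj(im,knob(0,18)[0]),proj(im,PLATE),proj(im,[.44,-.229,.095]))
```

```text
t mm [ 0.  -1.9  1.8] w [0.119 0.353 1.021] | now [0.4999 0.0021 0.2616] q [-0.11 -0.25 -0.09  2.01  0.21  1.1   1.07] t 6.7333 F [ 0.6 -0.1 -0.2] T [0.18 0.35 0.04] g 0.62 0.0
t mm [  44.5 -230.8  119.1] w [0.268 0.309 1.791] | now [0.4999 0.0021 0.2616] q [-0.11 -0.25 -0.09  2.01  0.21  1.1   1.07] t 6.7333 F [ 0.6 -0.1 -0.2] T [0.18 0.35 0.04] g 0.62 0.0
[334.62633869  71.1171289 ] [332.09005247 149.18566997] [ 65.10617977 120.15101359]
```

View pics/w3.png

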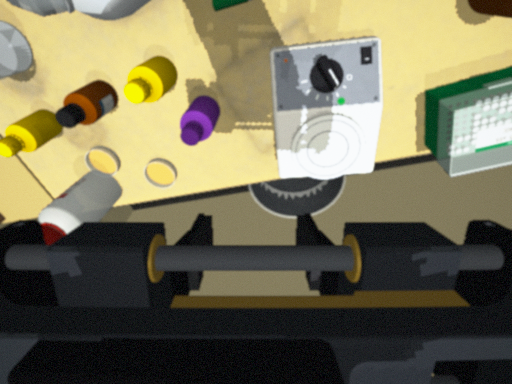

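The plate is at (327,144) and the knob at (326,73), with its pointer towards the green dot at (340,101). The amber cap is at about (70,117). I'll take the numbers from this picture.

Run:
```python
from h import *
np.set_printoptions(precision=4,suppress=True)
im=snap('wrist')
c=im['color'].copy()
P=onz(im,327,144.5,.077);K=onz(im,326.5,73,.0645);print('plate',P,'knob18',K,'model',knob(0,18)[0],PLATE)
print('yaw',np.arctan2(*(P-K)[1::-1][:2]))
print([ (np.round(d['bbox']).tolist(),round(d['conf'],2)) for d in vision.spot_in('wrist','amber_small')])
# base circle of the bottle on the bench / cap
print('cap',onz(im,69,117,.095))
x0,y0=276,34
cv2.imwrite('pics/k2.png',cv2.resize(c[y0:y0+150,x0:x0+110],None,fx=4,fy=4,interpolation=cv2.INTER_CUBIC))
g=(proj(im,[.44,-.229,0]),proj(im,[.44,-.229,.095]));print(g)
```

```text
plate [0.5649 0.066  0.077 ] knob18 [0.48   0.0765 0.0645] model [0.4669 0.0887 0.0646] [0.557 0.076 0.077]
yaw -0.12258417259918951
[([60.0, 73.0, 124.0, 122.0], 0.78), ([0.0, 102.0, 66.0, 152.0], 0.7), ([128.0, 45.0, 177.0, 99.0], 0.65), ([179.0, 86.0, 221.0, 135.0], 0.62), ([1.0, 12.0, 35.0, 74.0], 0.49)]
cap [ 0.4461 -0.2328  0.095 ]
(array([107.0855,  87.1633]), array([ 68.3982, 111.625 ]))
```

View pics/k2.png

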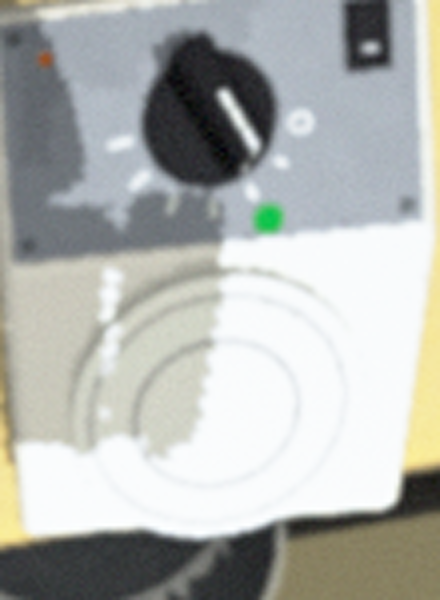

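The pointer sits on the green-dot mark and the ring centre is at about (330,137) in full-picture coordinates. Next I'll re-measure now that the arm has settled.

Run:
```python
from h import *
np.set_printoptions(precision=4,suppress=True)
for i in range(2):
    im=snap('wrist')
    print(onz(im,330.2,137.2,.077),'pred',proj(im,PLATE))
hsv=cv2.cvtColor(im['color'],cv2.COLOR_BGR2HSV)
m=cv2.inRange(hsv,(50,120,80),(75,255,255));m[:, :300]=0;m[:,380:]=0;m[:60]=0;m[130:]=0
v,u=np.nonzero(m);print('green',u.mean(),v.mean(),len(u),'ref (343.5,88.5)')
g=cv2.GaussianBlur(cv2.cvtColor(im['color'],cv2.COLOR_BGR2GRAY),(3,3),0)
for d in vision.spot_in('wrist','amber_small')[:2]:
    b=d['bbox'];print(b,d['conf'])
b=d=None
inc(*down([.44,-.229,.15],np.radians(62.5)))
```

```text
[0.5449 0.0737 0.077 ] pred [332.9416 145.3681]
[0.5402 0.0743 0.077 ] pred [332.7605 148.8481]
green 341.7142857142857 99.97142857142858 35 ref (343.5,88.5)
[53.5, 77.6, 119.4, 129.2] 0.73
[177.7, 92.1, 221.5, 145.4] 0.67
t mm [  43.3 -230.8  116.4] w [0.266 0.31  1.796] | now [0.499  0.0024 0.2579] q [-0.11 -0.25 -0.09  2.02  0.21  1.09  1.07] t 7.0333 F [ 0.1  0.5 -0.6] T [ 0.2   0.4  -0.01] g 0.885 0.0
```

Call:
{"method": "jog_arm", "body": {"increments": [{"tx":8,"ty":-40,"tz":8,"wx":0.02,"wy":0.02,"wz":0.12,"gripper":1},{"tx":16,"ty":-80,"tz":16,"wx":0.04,"wy":0.04,"wz":0.24,"gripper":1},{"tx":24,"ty":-120,"tz":25,"wx":0.06,"wy":0.06,"wz":0.36,"gripper":1},{"tx":32,"ty":-160,"tz":35,"wx":0.08,"wy":0.08,"wz":0.48,"gripper":1},{"tx":40,"ty":-195,"tz":45,"wx":0.09,"wy":0.1,"wz":0.6,"gripper":1}]}}

```text
time: 7.45
position: [0.4282, -0.1853, 0.2151]
tool_rot: [1.196, 2.634, -0.117]
ft_force: [1.2, -0.4, -0.3]
grip_width: 0.999
grip_force: 0.0
```

```bash
sed -i 's/PLATE=np.array(.*/PLATE=np.array([.556,.070,.077])/' h.py
python3 - <<'E'
from h import *
inc(*down([.44,-.229,.17],np.radians(62.5)))
E
```

```text
t mm [-27.9 -21.3  53.4] w [0.18  0.209 1.191] | now [ 0.4282 -0.1853  0.2151] q [ 0.12 -0.26  0.11  2.09  0.17  1.09  0.89] t 7.45 F [ 1.2 -0.4 -0.3] T [0.12 0.16 0.01] g 0.999 0.0
```

Call:
{"method": "jog_arm", "body": {"increments": [{"tx":-6,"ty":-4,"tz":10,"wx":0.02,"wy":0.02,"wz":0.12,"gripper":1},{"tx":-12,"ty":-8,"tz":20,"wx":0.04,"wy":0.04,"wz":0.24,"gripper":1},{"tx":-18,"ty":-13,"tz":30,"wx":0.06,"wy":0.06,"wz":0.36,"gripper":1},{"tx":-24,"ty":-17,"tz":42,"wx":0.08,"wy":0.08,"wz":0.48,"gripper":1},{"tx":-28,"ty":-21,"tz":53,"wx":0.09,"wy":0.1,"wz":0.6,"gripper":1}]}}

```text
time: 7.87
position: [0.4419, -0.2272, 0.1702]
tool_rot: [2.005, 2.244, -0.065]
ft_force: [-0.3, 0.1, 0.8]
grip_width: 1.004
grip_force: 0.0
```

Run:
```python
from h import *
inc(*down([.44,-.229,.17],np.radians(62.5)))
```

```text
t mm [-1.6 -2.2  0.3] w [0.092 0.107 0.591] | now [ 0.4419 -0.2272  0.1702] q [ 0.21 -0.06  0.14  1.99  0.11  1.11  0.42] t 7.8667 F [-0.3  0.1  0.8] T [ 0.06  0.12 -0.01] g 1.004 0.0
```

Call:
{"method": "jog_arm", "body": {"increments": [{"tx":0,"ty":0,"tz":0,"wx":0.02,"wy":0.02,"wz":0.12,"gripper":1},{"tx":0,"ty":0,"tz":0,"wx":0.04,"wy":0.04,"wz":0.24,"gripper":1},{"tx":0,"ty":0,"tz":0,"wx":0.06,"wy":0.06,"wz":0.36,"gripper":1},{"tx":0,"ty":0,"tz":0,"wx":0.08,"wy":0.08,"wz":0.48,"gripper":1},{"tx":0,"ty":0,"tz":0,"wx":0.09,"wy":0.11,"wz":0.59,"gripper":1}]}}

```text
time: 8.28
position: [0.442, -0.2261, 0.1706]
tool_rot: [-2.682, -1.632, -0.005]
ft_force: [0.2, -1.0, -0.8]
grip_width: 1.001
grip_force: 0.0
```

Call:
{"method": "jog_arm", "body": {"increments": [{"tx":0,"ty":0,"tz":0,"wx":0,"wy":0,"wz":0,"gripper":1},{"tx":0,"ty":0,"tz":0,"wx":0,"wy":0,"wz":0,"gripper":1},{"tx":0,"ty":0,"tz":0,"wx":0,"wy":0,"wz":0,"gripper":1},{"tx":0,"ty":0,"tz":0,"wx":0,"wy":0,"wz":0,"gripper":1},{"tx":0,"ty":0,"tz":0,"wx":0,"wy":0,"wz":0,"gripper":1}]}}

```text
time: 8.7
position: [0.4424, -0.2277, 0.1723]
tool_rot: [2.679, 1.638, 0.007]
ft_force: [-0.1, 0.3, -0.3]
grip_width: 0.999
grip_force: 0.0
```

Run:
```python
from h import *
np.set_printoptions(precision=4,suppress=True)
inc(*down([.44,-.229,.17],np.radians(62.5)))
im=snap('wrist'); s=ctrl.get_state()
print(proj(im,[.44,-.229,.095]),proj(im,[.44,-.229,0]),'tcp',proj(im,s['position']))
print([ (np.round(d['bbox']).tolist(),round(d['conf'],2)) for d in vision.spot_in('wrist','amber_small')])
c=im['color'].copy()
for q in ([.44,-.229,.095],[.44,-.229,0]):
    for a in np.linspace(0,6.28,24):
        r=.0125 if q[2] else .022
        cv2.circle(c,tuple(int(t) for t in proj(im,np.array(q)+r*np.array([np.cos(a),np.sin(a),0]))),1,(255,0,255),-1)
cv2.imwrite('pics/w4.png',c)
```

```text
t mm [-2.3 -1.5  2.3] w [ 0.004 -0.003  0.007] | now [ 0.4424 -0.2277  0.1723] q [ 0.25  0.02  0.18  1.9  -0.01  1.22 -0.04] t 8.7 F [-0.1  0.3 -0.3] T [-0.14  0.02  0.03] g 0.999 0.0
[252.7853 194.8963] [252.8458 171.648 ] tcp [255.2819 228.58  ]
[([177.0, 81.0, 226.0, 128.0], 0.93), ([286.0, 229.0, 331.0, 294.0], 0.77), ([233.0, 158.0, 274.0, 210.0], 0.63)]
```

View pics/w4.png

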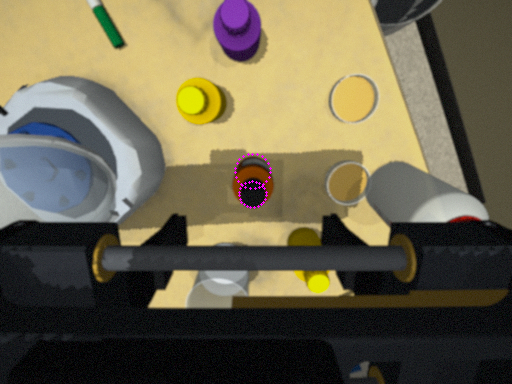

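Run:
```python
exec(open('b.py').read().split("for n,a,b")[0])
print('lid left hinge',tri(f(241,90),f(292,130)),'lid tip right',tri(f(318,62),f(378,92)),'lid top',tri(f(285,43),f(340,78)))
for z in (.04,.08,.1,.13): print(z,'bodyleft scene',onz(A,*f(231,110),z),'lid left',onz(A,*f(243,82),z))
im=snap('wrist')
for r in (-60,-95):
  for z in(.04,.1):
    for l in(-37,0,37):
      rd=np.array([.887,-.462,0]);lt=np.array([.462,.887,0]);print(r,z,l,np.round(proj(im,np.array([.44,-.229,z])+rd*r/1000+lt*l/1000)))
```

```text
lid left hinge [ 0.34  -0.152  0.099] lid tip right [ 0.239 -0.109  0.171] lid top [ 0.272 -0.158  0.172]
0.04 bodyleft scene [ 0.352 -0.159  0.04 ] lid left [ 0.311 -0.201  0.04 ]
0.08 bodyleft scene [ 0.364 -0.136  0.08 ] lid left [ 0.325 -0.176  0.08 ]
0.1 bodyleft scene [ 0.37  -0.124  0.1  ] lid left [ 0.332 -0.164  0.1  ]
0.13 bodyleft scene [ 0.38  -0.107  0.13 ] lid left [ 0.342 -0.145  0.13 ]
-60 0.04 -37 [200. 210.]
-60 0.04 0 [199. 179.]
-60 0.04 37 [197. 146.]
-60 0.1 -37 [188. 233.]
-60 0.1 0 [186. 196.]
-60 0.1 37 [183. 155.]
-95 0.04 -37 [170. 210.]
-95 0.04 0 [167. 179.]
-95 0.04 37 [164. 146.]
-95 0.1 -37 [151. 233.]
-95 0.1 0 [147. 196.]
-95 0.1 37 [143. 155.]
```

Call:
{"method": "jog_arm", "body": {"increments": [{"tx":-1,"ty":-1,"tz":5,"wx":0,"wy":0,"wz":-0.12,"gripper":1},{"tx":-2,"ty":-1,"tz":10,"wx":0,"wy":0,"wz":-0.24,"gripper":1},{"tx":-2,"ty":-1,"tz":20,"wx":0,"wy":0,"wz":-0.36,"gripper":1},{"tx":-2,"ty":-1,"tz":30,"wx":0,"wy":0,"wz":-0.48,"gripper":1},{"tx":-2,"ty":-1,"tz":35,"wx":0,"wy":0,"wz":-0.6,"gripper":1}]}}

```text
time: 9.37
position: [0.4403, -0.2294, 0.1364]
tool_rot: [2.071, 2.36, 0.005]
ft_force: [-0.2, 0.8, -0.2]
grip_width: 1.003
grip_force: 0.0
```

Run:
```python
from h import *
inc(*down([.44,-.229,.032],np.radians(102)))
```

```text
t mm [  0.4  -0.6 104.3] w [ 0.004 -0.001 -0.079] | now [ 0.4403 -0.2294  0.1364] q [ 0.26  0.05  0.17  1.94 -0.01  1.14  0.57] t 9.3667 F [-0.2  0.8 -0.2] T [-0.03  0.01  0.04] g 1.003 0.0
```

Call:
{"method": "jog_arm", "body": {"increments": [{"tx":0,"ty":0,"tz":20,"wx":0,"wy":0,"wz":-0.05,"gripper":1},{"tx":0,"ty":0,"tz":45,"wx":0,"wy":0,"wz":-0.08,"gripper":1},{"tx":0,"ty":0,"tz":70,"wx":0,"wy":0,"wz":-0.08,"gripper":1},{"tx":0,"ty":0,"tz":90,"wx":0,"wy":0,"wz":-0.08,"gripper":1},{"tx":0,"ty":0,"tz":104,"wx":0,"wy":0,"wz":-0.08,"gripper":1}]}}

```text
time: 9.78
position: [0.4403, -0.2291, 0.0314]
tool_rot: [1.982, 2.436, 0.005]
ft_force: [0.0, -0.4, -0.1]
grip_width: 1.0
grip_force: 0.0
```

Call:
{"method": "jog_arm", "body": {"increments": [{"tx":0,"ty":0,"tz":0,"wx":0,"wy":0,"wz":0,"gripper":0.7},{"tx":0,"ty":0,"tz":0,"wx":0,"wy":0,"wz":0,"gripper":0.5},{"tx":0,"ty":0,"tz":0,"wx":0,"wy":0,"wz":0,"gripper":0.3},{"tx":0,"ty":0,"tz":0,"wx":0,"wy":0,"wz":0,"gripper":0.3},{"tx":0,"ty":0,"tz":0,"wx":0,"wy":0,"wz":0,"gripper":0.3}], "grip_force": 15}}

```text
time: 10.2
position: [0.4424, -0.23, 0.0347]
tool_rot: [1.98, 2.432, 0.007]
ft_force: [-0.5, 0.2, -0.0]
grip_width: 0.709
grip_force: 0.0
```

Call:
{"method": "jog_arm", "body": {"increments": [{"tx":0,"ty":0,"tz":0,"wx":0,"wy":0,"wz":0,"gripper":0.3},{"tx":0,"ty":0,"tz":0,"wx":0,"wy":0,"wz":0,"gripper":0.3},{"tx":0,"ty":0,"tz":0,"wx":0,"wy":0,"wz":0,"gripper":0.3},{"tx":0,"ty":0,"tz":0,"wx":0,"wy":0,"wz":0,"gripper":0.3},{"tx":0,"ty":0,"tz":0,"wx":0,"wy":0,"wz":0,"gripper":0.3}], "grip_force": 15}}

```text
time: 10.62
position: [0.4414, -0.2298, 0.0338]
tool_rot: [1.981, 2.434, 0.006]
ft_force: [-2.1, 0.3, 4.3]
grip_width: 0.497
grip_force: 15.0
```

Run:
```python
from h import *
inc(*down([.44,-.229,.17],np.radians(102)))
```

```text
t mm [   1.    -0.5 -136.2] w [ 0.005  0.    -0.005] | now [ 0.4414 -0.2298  0.0338] q [ 0.27  0.18  0.17  2.04 -0.04  0.92  0.67] t 10.6167 F [-2.1  0.3  4.3] T [ 0.    0.48 -0.  ] g 0.497 15.0
```

Call:
{"method": "jog_arm", "body": {"increments": [{"tx":0,"ty":0,"tz":-15,"wx":0,"wy":0,"wz":0,"gripper":0.3},{"tx":0,"ty":0,"tz":-45,"wx":0,"wy":0,"wz":0,"gripper":0.3},{"tx":0,"ty":0,"tz":-85,"wx":0,"wy":0,"wz":0,"gripper":0.3},{"tx":0,"ty":0,"tz":-125,"wx":0,"wy":0,"wz":0,"gripper":0.3},{"tx":0,"ty":0,"tz":-165,"wx":0,"wy":0,"wz":0,"gripper":0.3}], "grip_force": 20}}

```text
time: 11.03
position: [0.4399, -0.2294, 0.1995]
tool_rot: [1.982, 2.435, 0.006]
ft_force: [0.9, -0.3, -1.0]
grip_width: 0.492
grip_force: 20.0
```

Run:
```python
from h import *
p=PLATE+[0,0,.033+.09]
inc(*down(p,np.radians(102)))
```

```text
t mm [269.6 174.4   0.4] w [ 0.004 -0.001 -0.005] | now [ 0.4399 -0.2294  0.1995] q [ 0.26  0.    0.17  1.86 -0.    1.27  0.64] t 11.0333 F [ 0.9 -0.3 -1. ] T [-0.17 -0.11 -0.01] g 0.492 20.0
```

Call:
{"method": "jog_arm", "body": {"increments": [{"tx":17,"ty":11,"tz":0,"wx":0,"wy":0,"wz":0,"gripper":0.3},{"tx":42,"ty":27,"tz":0,"wx":0,"wy":0,"wz":0,"gripper":0.3},{"tx":70,"ty":45,"tz":0,"wx":0,"wy":0,"wz":0,"gripper":0.3},{"tx":100,"ty":65,"tz":0,"wx":0,"wy":0,"wz":0,"gripper":0.3},{"tx":130,"ty":84,"tz":0,"wx":0,"wy":0,"wz":0,"gripper":0.3}]}}

```text
time: 11.45
position: [0.4966, -0.0839, 0.1985]
tool_rot: [1.982, 2.433, 0.006]
ft_force: [0.2, -0.3, -1.6]
grip_width: 0.497
grip_force: 20.0
```

Call:
{"method": "jog_arm", "body": {"increments": [{"tx":30,"ty":19,"tz":0,"wx":0,"wy":0,"wz":0,"gripper":0.3},{"tx":60,"ty":39,"tz":0,"wx":0,"wy":0,"wz":0,"gripper":0.3},{"tx":90,"ty":58,"tz":0,"wx":0,"wy":0,"wz":0,"gripper":0.3},{"tx":118,"ty":76,"tz":0,"wx":0,"wy":0,"wz":0,"gripper":0.3},{"tx":139,"ty":90,"tz":0,"wx":0,"wy":0,"wz":0,"gripper":0.3}]}}

```text
time: 11.87
position: [0.5565, 0.0728, 0.1986]
tool_rot: [1.979, 2.438, 0.007]
ft_force: [-0.7, -0.7, -1.1]
grip_width: 0.498
grip_force: 20.0
```

Call:
{"method": "jog_arm", "body": {"increments": [{"tx":0,"ty":0,"tz":0,"wx":0,"wy":0,"wz":0,"gripper":0.3},{"tx":0,"ty":0,"tz":0,"wx":0,"wy":0,"wz":0,"gripper":0.3},{"tx":0,"ty":0,"tz":0,"wx":0,"wy":0,"wz":0,"gripper":0.3},{"tx":0,"ty":0,"tz":0,"wx":0,"wy":0,"wz":0,"gripper":0.3},{"tx":0,"ty":0,"tz":0,"wx":0,"wy":0,"wz":0,"gripper":0.3}]}}

```text
time: 12.28
position: [0.5562, 0.0673, 0.1992]
tool_rot: [1.984, 2.431, 0.005]
ft_force: [0.9, 0.2, -0.7]
grip_width: 0.502
grip_force: 20.0
```

```bash
cat > m.py <<'E'
from h import *
import sys
inc(*down(PLATE+[0,0,.033+.04],np.radians(102)))
im=snap('wrist');c=im['color'].copy()
for a in np.linspace(0,6.28,60):
    for r in (.026,.046): cv2.circle(c,tuple(int(t) for t in proj(im,PLATE+r*np.array([np.cos(a),np.sin(a),0]))),0,(255,0,255),-1)
a,b=im['color'],c
u=proj(im,PLATE).astype(int);print(u);x=max(u[0]-100,0);y=max(u[1]-100,0)
f=lambda i:cv2.resize(i[y:y+170,x:x+200],None,fx=2,fy=3.4)
f=lambda i:cv2.resize(i[y:y+200,x:x+200],(400,400),interpolation=cv2.INTER_CUBIC)
cv2.imwrite(f'pics/{sys.argv[1]}.png',np.hstack([f(a),f(b)]))
E
python3 m.py m1
```

```text
t mm [ 2.7  0.2 49.2] w [ 0.005  0.001 -0.008] | now [0.5562 0.0673 0.1992] q [-0.06  0.14 -0.12  1.71  0.02  1.28  0.02] t 12.2833 F [ 0.9  0.2 -0.7] T [-0.03  0.06  0.  ] g 0.502 20.0
[254 177]
```

View pics/m1.png

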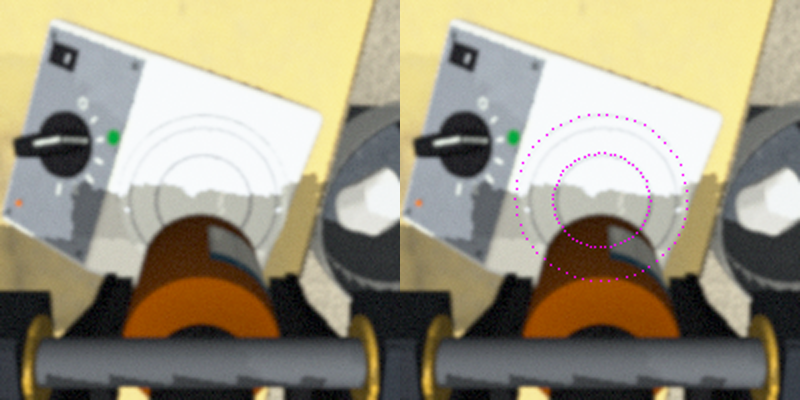

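The overlay lies on the printed ring to within about 1 mm (ring left edge at 156, right at 250, overlay 152–251). I'll descend now.

Call:
{"method": "jog_arm", "body": {"increments": [{"tx":0,"ty":0,"tz":15,"wx":0,"wy":0,"wz":0,"gripper":0.3},{"tx":1,"ty":0,"tz":35,"wx":0,"wy":0,"wz":0,"gripper":0.3},{"tx":1,"ty":0,"tz":55,"wx":0,"wy":0,"wz":0,"gripper":0.3},{"tx":1,"ty":0,"tz":70,"wx":0,"wy":0,"wz":0,"gripper":0.3},{"tx":1,"ty":0,"tz":78,"wx":0,"wy":0,"wz":0,"gripper":0.3}]}}

```text
time: 12.75
position: [0.5552, 0.0689, 0.1192]
tool_rot: [1.984, 2.434, 0.002]
ft_force: [-0.6, -0.8, -1.5]
grip_width: 0.498
grip_force: 20.0
```

Call:
{"method": "jog_arm", "body": {"increments": [{"tx":0,"ty":0,"tz":0,"wx":0,"wy":0,"wz":0,"gripper":0.3},{"tx":0,"ty":0,"tz":0,"wx":0,"wy":0,"wz":0,"gripper":0.3},{"tx":0,"ty":0,"tz":0,"wx":0,"wy":0,"wz":0,"gripper":0.3},{"tx":0,"ty":0,"tz":0,"wx":0,"wy":0,"wz":0,"gripper":0.3},{"tx":0,"ty":0,"tz":0,"wx":0,"wy":0,"wz":0,"gripper":0.3}]}}

```text
time: 13.17
position: [0.5573, 0.0701, 0.1225]
tool_rot: [1.981, 2.433, 0.008]
ft_force: [0.5, -0.4, -1.3]
grip_width: 0.497
grip_force: 20.0
```

Run:
```python
from h import *
inc(*down(PLATE+[0,0,.033],np.radians(102)))
```

```text
t mm [ 0.2 -1.4 12.5] w [ 0.007  0.    -0.005] | now [0.5573 0.0701 0.1225] q [-0.06  0.21 -0.12  1.8   0.03  1.13  0.01] t 13.1667 F [ 0.5 -0.4 -1.3] T [-0.01  0.08 -0.03] g 0.497 20.0
```

Now lower slowly until there is contact.

Call:
{"method": "jog_arm", "body": {"increments": [{"tx":0,"ty":0,"tz":2,"wx":0,"wy":0,"wz":0,"gripper":0.3},{"tx":0,"ty":0,"tz":4,"wx":0,"wy":0,"wz":0,"gripper":0.3},{"tx":0,"ty":0,"tz":6,"wx":0,"wy":0,"wz":0,"gripper":0.3},{"tx":0,"ty":0,"tz":8,"wx":0,"wy":0,"wz":0,"gripper":0.3},{"tx":0,"ty":0,"tz":9,"wx":0,"wy":0,"wz":0,"gripper":0.3}]}}

```text
time: 13.58
position: [0.5563, 0.07, 0.1118]
tool_rot: [1.982, 2.434, 0.005]
ft_force: [-0.4, -0.3, -1.7]
grip_width: 0.497
grip_force: 20.0
```

Call:
{"method": "jog_arm", "body": {"increments": [{"tx":0,"ty":0,"tz":0.5,"wx":0,"wy":0,"wz":0,"gripper":0.3},{"tx":0,"ty":0,"tz":1,"wx":0,"wy":0,"wz":0,"gripper":0.3},{"tx":0,"ty":0,"tz":1.5,"wx":0,"wy":0,"wz":0,"gripper":0.3},{"tx":0,"ty":0,"tz":2,"wx":0,"wy":0,"wz":0,"gripper":0.3},{"tx":0,"ty":0,"tz":2,"wx":0,"wy":0,"wz":0,"gripper":0.3}]}}

```text
time: 14.0
position: [0.5566, 0.07, 0.1109]
tool_rot: [1.981, 2.434, 0.006]
ft_force: [-1.7, -0.1, 3.5]
grip_width: 0.495
grip_force: 20.0
```

Call:
{"method": "jog_arm", "body": {"increments": [{"tx":0,"ty":0,"tz":0,"wx":0,"wy":0,"wz":0,"gripper":0.5},{"tx":0,"ty":0,"tz":0,"wx":0,"wy":0,"wz":0,"gripper":0.55},{"tx":0,"ty":0,"tz":0,"wx":0,"wy":0,"wz":0,"gripper":0.65},{"tx":0,"ty":0,"tz":0,"wx":0,"wy":0,"wz":0,"gripper":0.8},{"tx":0,"ty":0,"tz":0,"wx":0,"wy":0,"wz":0,"gripper":0.9}]}}

```text
time: 14.42
position: [0.5567, 0.07, 0.1101]
tool_rot: [1.981, 2.434, 0.006]
ft_force: [0.1, 0.4, -0.8]
grip_width: 0.692
grip_force: 0.0
```

Call:
{"method": "jog_arm", "body": {"increments": [{"tx":0,"ty":0,"tz":0,"wx":0,"wy":0,"wz":0,"gripper":0.95},{"tx":0,"ty":0,"tz":0,"wx":0,"wy":0,"wz":0,"gripper":0.95},{"tx":0,"ty":0,"tz":0,"wx":0,"wy":0,"wz":0,"gripper":0.95},{"tx":0,"ty":0,"tz":-5,"wx":0,"wy":0,"wz":0,"gripper":0.95},{"tx":0,"ty":0,"tz":-15,"wx":0,"wy":0,"wz":0,"gripper":0.95}]}}

```text
time: 14.83
position: [0.5556, 0.0698, 0.1246]
tool_rot: [1.982, 2.435, 0.003]
ft_force: [0.1, -0.0, 0.2]
grip_width: 0.94
grip_force: 0.0
```

Call:
{"method": "jog_arm", "body": {"increments": [{"tx":0,"ty":0,"tz":-25,"wx":0,"wy":0,"wz":0,"gripper":0.95},{"tx":0,"ty":0,"tz":-50,"wx":0,"wy":0,"wz":0,"gripper":0.95},{"tx":0,"ty":0,"tz":-75,"wx":0,"wy":0,"wz":0,"gripper":0.95},{"tx":0,"ty":0,"tz":-100,"wx":0,"wy":0,"wz":0,"gripper":0.95},{"tx":0,"ty":0,"tz":-120,"wx":0,"wy":0,"wz":0,"gripper":0.95}]}}

```text
time: 15.25
position: [0.5565, 0.07, 0.2487]
tool_rot: [1.98, 2.432, 0.01]
ft_force: [0.2, -0.1, -0.5]
grip_width: 0.951
grip_force: 0.0
```

Call:
{"method": "jog_arm", "body": {"increments": [{"tx":0,"ty":0,"tz":0,"wx":0,"wy":0,"wz":0,"gripper":0.95},{"tx":0,"ty":0,"tz":0,"wx":0,"wy":0,"wz":0,"gripper":0.95},{"tx":0,"ty":0,"tz":0,"wx":0,"wy":0,"wz":0,"gripper":0.95},{"tx":0,"ty":0,"tz":0,"wx":0,"wy":0,"wz":0,"gripper":0.95},{"tx":0,"ty":0,"tz":0,"wx":0,"wy":0,"wz":0,"gripper":0.95}]}}

```text
time: 15.67
position: [0.5553, 0.0698, 0.2441]
tool_rot: [1.982, 2.435, 0.003]
ft_force: [-0.3, -0.0, -0.2]
grip_width: 0.944
grip_force: 0.0
```

```bash
python3 m.py m2; python3 -c "
from h import *
im=snap('wrist');print(proj(im,PLATE+[0,0,.095]))"
```

```text
t mm [ 0.1  0.5 94.1] w [ 0.003 -0.    -0.005] | now [0.5553 0.0698 0.2441] q [-0.06  0.12 -0.12  1.65  0.01  1.37  0.02] t 15.6667 F [-0.3 -0.  -0.2] T [-0.09  0.02 -0.07] g 0.944 0.0
[255 170]
[255.70319995 194.65420358]
```

View pics/m2.png

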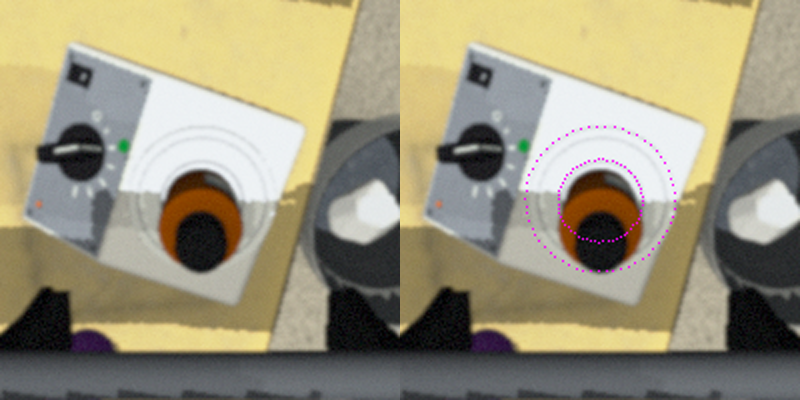

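The bottle stands upright inside the ring, about 1–2 mm off centre (ring top at 160, bottle base edge at 169). The pointer is at the green dot and the gripper is clear.

```bash
python3 -c "
from bench import ctrl
print(ctrl.close_job())"
```

```text
the job is handed in; nothing more can be done
None
```

The stirrer's selector was turned back one click to the green-dot mark and released; then the small amber bottle was set down upright on the plate, about 1–2 mm off centre, released, and the job was handed in at about 16 s.

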